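Swap the pigment cups and hold the hopper gate open

ROBOT

A 6-joint arm with a two-finger parallel gripper is mounted at the origin on the work surface. World frame = base frame: x ahead of the robot, y to its left, z up, the work surface at z = 0. Lengths are in mm, angles in degrees, forces in N, time in s.
With the tool pointing down it reaches from about 350 to 850 mm from the base axis. Payload 8.1 kg.
Tool frame: the origin (TCP) lies between the finger pads; the fingertips stand 22 mm ahead of it and the grasp point (between the pads) lies 3 mm ahead of it; z points along the fingers, y is the direction in which the jaws open and shut (so a half turn about z gives the same grasp; the last joint's range is limited). The gripper opens to 85 mm and grips with 20 to 120 N. Pads are 22 mm wide; open, the fingers measure 114 mm over their backs; the gripper's body (76 mm by 85 mm) begins 54 mm behind the grasp point. The pads swing forward as they close: fully open they stand 13 mm farther back than shut.
Start: joints at [63.404, 7.471, 85.268, -0, 87.261, -4.893], TCP at [221.863, 557.479, 253.292] pointing down, gripper open.
Joint ranges: [-169.43, 169.43], [-51.17, 129.36], [1.28, 143.12], [-76.62, 256.62], [0, 156.53], [-152.29, 152.29]. Speed limits (degrees/s): [136.94, 136.94, 159.86, 180, 180, 180].

INTERFACE

Orientations are given as [roll, pitch, yaw] about the fixed x, y, z axes, in that order (R = Rz(yaw) Ry(pitch) Rx(roll)).
In Python, from bench import r gives the robot as it stands.
- The arm moves only by the tool drive_tool, never from a script. Its argument "moves" is a list of rows, each a list of 2 entries, a list of its own where there are three numbers: the shift along the world's x, y, z in mm, then the turn about the world's z in degrees. A call has exactly 8 rows; each row is the pose to reach, as a shift and turn from the pose commanded when the call began; what a row does not reach only later rows make up. A row lasts 1/12 s, in which the tool goes at most 41.7 mm and 7.16 degrees, less where a joint would pass 70% of its speed; a pose out of reach is approached as far as the arm can. A call with a gripper value outside its range is refused whole. "fingers" is the finger opening in mm, from 0 to 85.4, set as the call begins (left out, the last holds). The fingers move at their own pace and stop on an object; "squeeze" is the grip in N (left out, the last holds). Time passes only in rows, so rows that repeat a pose let the fingers close, or fill a call up. It gives the time, the measured TCP pose, the force and the opening at its end, in the units of the state.
- r.sense(): the state, without advancing time (a new reading comes with each control period).
- r.snapshot(name): name is "scene" or "top"; returns a dict with "pixels" (480x640x3 uint8, red, green, blue), "camera_matrix" (3x3 intrinsics, pixels), "xyz" and "orientation" of the camera in the world. Camera axes: x right, y down, z forward; pixel columns grow to the right and rows downward; lengths in mm; the calibration is good to about 2 mm. A picture is of the moment at which its call begins. There is no depth.
- r.hand_in(): hands the job in, once; it reports no verdict.
The state is a dict: "time": time; "joint_pos": joint angles; "qd": joint speeds; "joint_efforts": joint torques, N m; "tool_pos": TCP position; "tcp_rot": TCP orientation; "ft_force": force on the tool from outside, world axes, zero at the start; "wrist_torque": the same for the moment, N m; "finger_gap": finger opening in mm.
Only numpy, scipy, OpenCV 4.12 (cv2) and the standard library are available. Lean on these libraries where they do the work, as an engineer would, in place of code of your own. Each camera call takes 0.05 s, during which the arm holds its last target.

TASK

The blue hopper of the dosing stand is to be brushed out, but the wrong cup is under its chute: swap the two cups, so that the blue cup stands upright in the middle of the white spot under the chute and the red cup in the middle of the round black mat. Only then pull the black gate handle out against its spring until its red pointer is level with the yellow mark, and keep it there: finish while still holding the handle at the mark. Do not tip the cups over and leave everything else on the bench where it is.

Things in the scene. Friction and masses are not known exactly. Their poses are not given: they have to be found in the camera images.
- stand: Fixed dosing stand, left of the bench, turned up to 0.2 rad. Origin: on the bench under the hopper's centre. Blue hopper 124 x 134 mm, 124 to 258 mm above the bench. Steel chute, 50 mm wide, slopes down (0.56 rad) on its -y side to a lip at y -137, z 55 to 70 mm. Gate guide on its -x side: y 0, 52 mm wide, out to x -284, top at z 122 mm. Base plate 6 mm thick: x -70 to 70, y -220 to 80 mm.
- chute_spot (a point): Centre of the white round spot (72 mm across) on the stand's base plate, 6 mm above the bench: x 0, y -170 mm in the stand's frame. The red cup starts here. The chute's lip is 33 mm away towards the stand's +y, the hopper 103 mm (so close the fingers on the cup along the stand's x axis).
- gate (a joint): Travel of the gate slide in m: 0 shut, grows as the handle is pulled out along the stand's -x; stops at 0.090. The spring pulls it shut: 3.3 N at 0, plus 1.1 N per 10 mm (about 9 N at the mark). It returns if let go.
- handle (a point): Where to grip the black upright grip block on the gate slide's outer end: on its axis, 155 mm above the bench. Block: 20 mm along the stand's x, 36 mm along its y, from 120 to 170 mm above the bench. When shut at x -165, y 0 mm in the stand's frame, 110 mm from the hopper. Pinch it from above across 36 mm (along y) or 20 mm. A thin red pointer sticks out of its -y side.
- pointer (a point): Tip of the red pointer on the handle: 48 mm from the handle's centre on the -y side, same x as the handle's centre, 128 mm above the bench.
- mark: Fixed yellow mark clip, 6 mm wide (x), on the -y side of the gate guide, top 136 mm above the bench; axes as the stand's. Origin: middle of its 6 mm width, at the guide's side, z 118 mm. Set 40 to 60 mm out from the shut pointer; the pointer is level with it when both have the same x in the stand's frame.
- mat: Fixed round black rubber mat with a grey centre, 96 mm across, 6 mm thick, on the right half of the bench. Origin: centre of its underside. The blue cup starts on it.
- red_cup: Loose open red plastic cup, straight sided, 58 mm outside diameter, 62 mm tall, 3 mm wall, 60 to 130 g. Origin: centre of its underside.
- blue_cup: Loose open blue plastic cup, same size and weight range as the red one. Origin: centre of its underside.
- clear_spot (a point): Middle of a bare stretch of bench (at bench height) between stand and mat, always free for 60 mm all round: room to set a cup down for the time being.
- bowl: Bystander: terracotta mixing bowl, 150 mm across, 60 mm tall. Origin: underside centre.
- jar_a: Bystander: amber jar with white cap, 64 mm across, 85 mm tall. Origin: underside centre.
- jar_b: Bystander: green jar with black cap, 64 mm across, 85 mm tall. Origin: underside centre.
- spatula: Bystander: spatula lying on the bench.
- brush: Bystander: brush lying on the bench.
- tile: Bystander: cement tile with a blue diamond, 80 x 80 x 14 mm. Origin: underside centre.
There are look-alikes about, which are no part of the job. There is more than one size of the blue_cup; the job needs the larger. Several things have the shape of the red_cup; the one meant has the colours described above.

How it is judged (in metres and radians):
On the way:
1. the cups have changed places, both upright and let go, the gate still shut (horizontal distance between red_cup and mat below 0.018 m and height (world z) of red_cup between 0.002 and 0.012 m and angle between each of red_cup, blue_cup's own z axis and vertical below 0.15 rad and linear speed of each of red_cup, blue_cup below 0.03 m/s and contact force between the fingers and red_cup below 0.2 N and horizontal distance between blue_cup and chute_spot below 0.018 m and height (world z) of blue_cup between 0.002 and 0.012 m and contact force between the fingers and blue_cup below 0.2 N and value of joint gate below 0.01 m), for 0.2 s.
At the end, for the whole second after the job is handed in: Blue cup within 18 mm of the white spot's centre, red cup within 18 mm of the mat's centre, both upright, still and untouched by the fingers; red pointer within 6 mm of the yellow mark's middle and still, the fingers holding the handle (over 2 N), no loose thing on it (horizontal distance between red_cup and mat below 0.018 m and height (world z) of red_cup between 0.002 and 0.012 m and angle between each of red_cup, blue_cup's own z axis and vertical below 0.15 rad and linear speed of each of red_cup, blue_cup below 0.03 m/s and contact force between each of the fingers, gate and red_cup below 0.2 N and horizontal distance between blue_cup and chute_spot below 0.018 m and height (world z) of blue_cup between 0.002 and 0.012 m and contact force between each of the fingers, gate and blue_cup below 0.2 N and x of pointer in the frame of mark between -0.006 and 0.006 m and velocity of joint gate between -0.01 and 0.01 m/s and contact force between the fingers and gate above 2 N and contact force between gate and bowl below 0.2 N and contact force between gate and jar_a below 0.2 N and contact force between gate and jar_b below 0.2 N and contact force between gate and spatula below 0.2 N and contact force between gate and brush below 0.2 N and contact force between gate and tile below 0.2 N); the arm keeps its last pose, push and grip.
It fails at once if the gate is pulled open more than 15 mm before the blue cup stands under the chute (value of joint gate above 0.015 m and horizontal distance between blue_cup and chute_spot above 0.03 m).
It fails at once if a cup is tipped by more than 0.8 rad (angle between any of red_cup, blue_cup's own z axis and vertical above 0.8 rad).
It fails at once if a bystander is moved by more than 30 mm (distance of any of bowl, jar_a, jar_b, spatula, brush, tile from where it was at the start of the episode above 0.03 m).
It also fails if it takes over 67 s, if anything falls off the work surface, if the arm or the gripper's body presses on something with over 40 N, if the wrist force passes 120 N, or if a joint passes its speed limit or range.

## Working session

There is one attempt and no reset: what is moved stays moved. The work goes in short steps, Python scripts to look and compute and a tool call to move; the robot and the scene stay as the last step left them, time stands still between calls to the robot, and variables do not carry over. Pictures are saved under pics/ and viewed, and the job is handed in when it is done.

Besides the shell and the picture viewer there is one more tool, called after "Emit:" as name(argument=value, ...), one argument or row to a line, values as JSON. drive_tool: Moves the arm, as the interface text tells. Its arguments: {"type":"object","properties":{"moves":{"type":"array","items":{"type":"array"}},"fingers":{"type":"number"},"squeeze":{"type":"number"}},"required":["moves"]}

```bash
ls; mkdir -p pics
cat > h.py <<'E'
import numpy as np, cv2, json
from bench import r
from scipy.spatial.transform import Rotation as Ro
def snap(n,f):
    s=r.snapshot(n); cv2.imwrite(f'pics/{f}.png',cv2.cvtColor(np.array(s['pixels'],dtype=np.uint8),cv2.COLOR_RGB2BGR))
    np.savez(f'pics/{f}.npz',K=np.array(s['camera_matrix']),t=np.array(s['xyz']),o=np.array(s['orientation']))
    return s
E
python3 - <<'E'
from h import *
print(r.sense())
for n in('scene','top'):
    s=snap(n,n+'0'); print(s['camera_matrix'],s['xyz'],s['orientation'])
E
```

```text
pics
{'time': 0.0, 'joint_pos': array([ 6.34032441e+01,  7.51519800e+00,  8.53278187e+01,  2.00981259e-04,
        8.72602426e+01, -4.89247418e+00]), 'qd': array([ 0.02639598, -0.05791507, -0.01197529,  0.1130157 , -0.05941414,
       -0.04320678]), 'joint_efforts': array([-1.14124927e-03, -5.69375145e+01, -5.00567830e+01, -1.54210798e-04,
        1.42360645e-02,  3.71605449e-05]), 'tool_pos': array([221.642154  , 557.03457243, 252.25743956]), 'tcp_rot': array([-1.79897134e+02, -9.00657364e-03,  1.58295700e+02]), 'ft_force': array([-0.05362868, -0.27053172,  0.04738192]), 'wrist_torque': array([ 0.00672963, -0.00826059, -0.01064398]), 'finger_gap': 85.52141073762384}
[[618.10825743   0.         313.25933528]
 [  0.         618.10825743 243.49138303]
 [  0.           0.           1.        ]] [1253.34044523  400.10992083  939.98094535] [-133.90717916   -0.44892989  125.45323413]
[[596.0208256    0.         318.63771087]
 [  0.         596.0208256  237.07337901]
 [  0.           0.           1.        ]] [ 275.52960305  -94.33461575 1462.92190181] [-167.69988503    0.22731579  -88.69919767]
```

View pics/scene0.png

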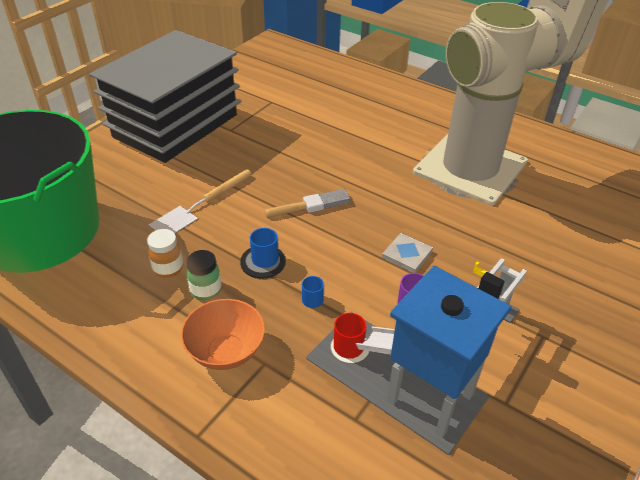

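View pics/top0.png

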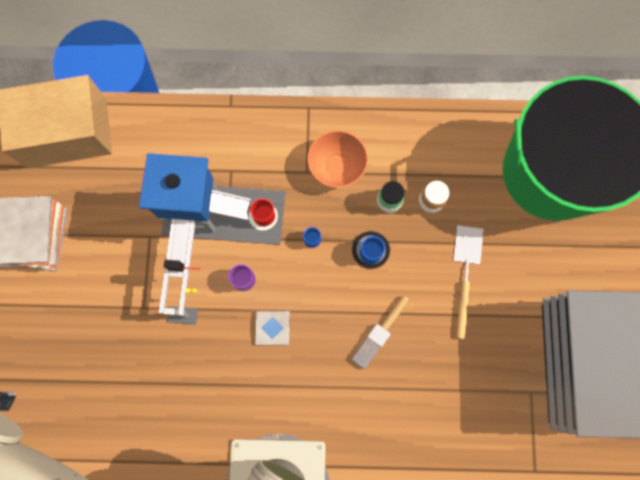

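The scene view shows the red cup at about (350,335), the large blue cup on the mat at (264,247) and a small blue look-alike at (313,291). The purple look-alike is at (411,290), behind the hopper. In the top view, the red cup is at (263,213), the mat at (371,250), the handle at (175,266), the pointer at (195,268) and the mark at (191,291). I'll enlarge both views.

Run:
```python
import cv2
def crop(f,x0,y0,w,h,s,o):
    i=cv2.imread(f'pics/{f}.png')[y0:y0+h,x0:x0+w]; cv2.imwrite(f'pics/{o}.png',cv2.resize(i,None,fx=s,fy=s,interpolation=cv2.INTER_CUBIC))
crop('top0',140,145,160,120,5,'t_a'); crop('top0',140,225,133,100,6,'t_b'); crop('top0',290,190,133,100,6,'t_c')
crop('scene0',300,290,133,100,6,'s_a'); crop('scene0',430,240,133,100,6,'s_b'); crop('scene0',220,210,133,100,6,'s_c')
```

```text
(no output)
```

View pics/t_a.png

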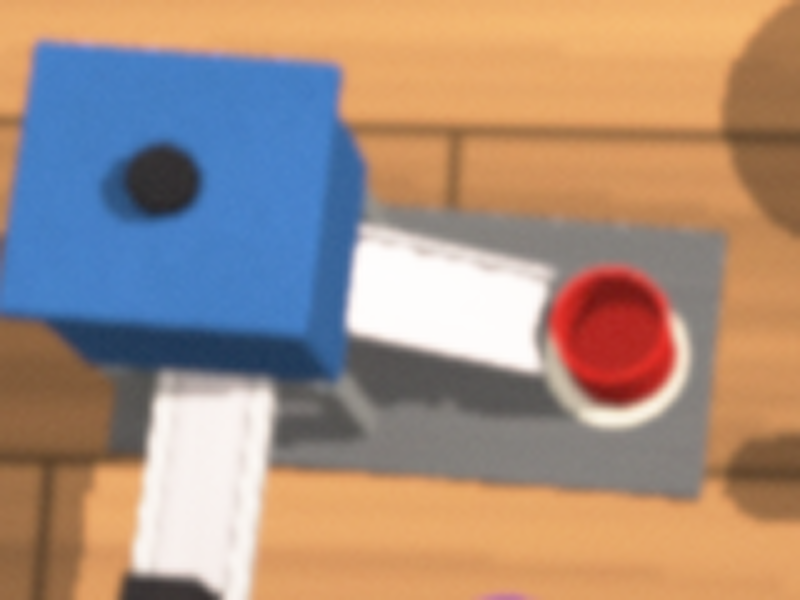

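View pics/t_b.png

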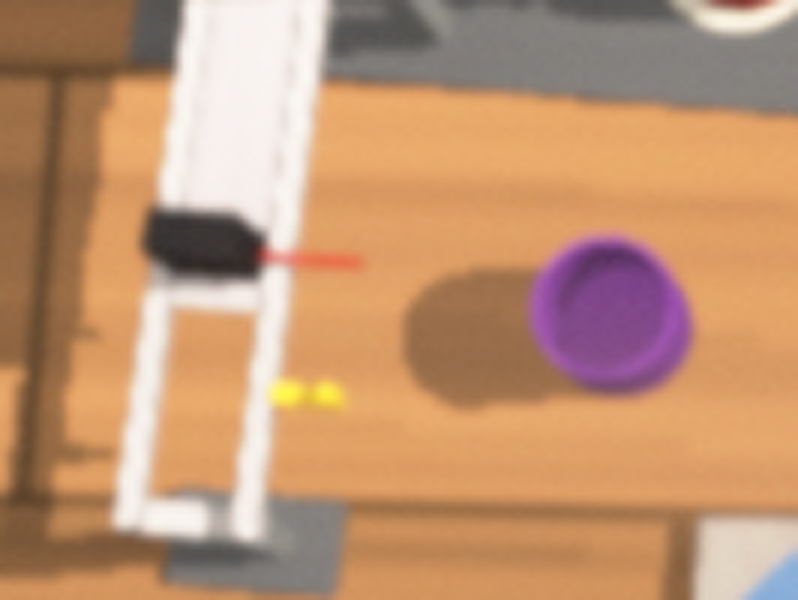

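View pics/t_c.png

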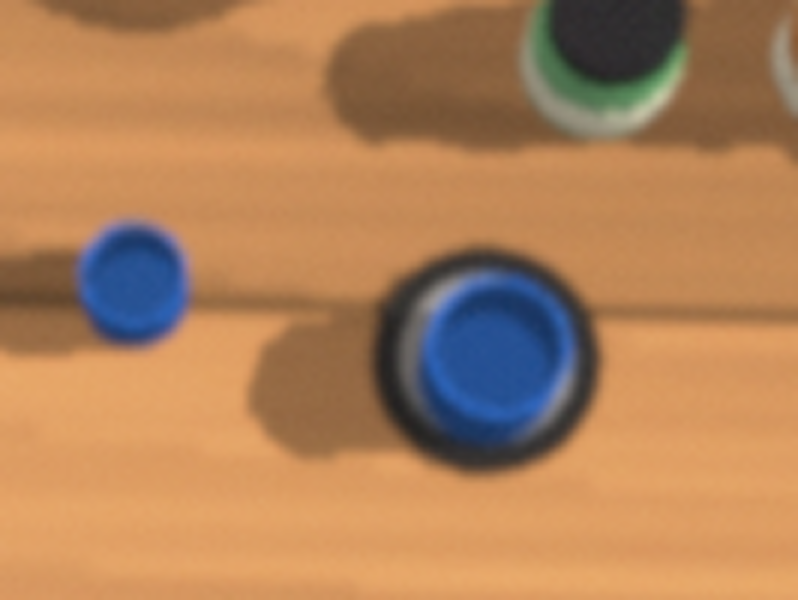

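View pics/s_a.png

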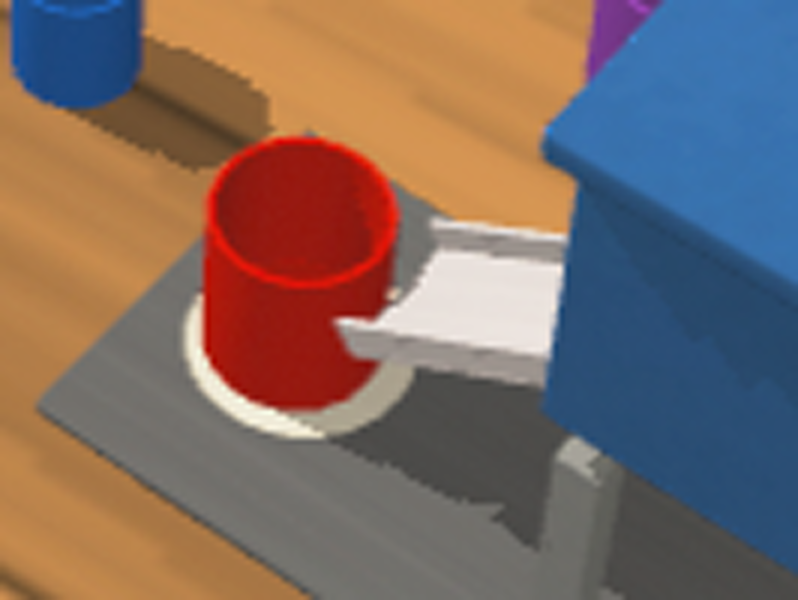

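View pics/s_b.png

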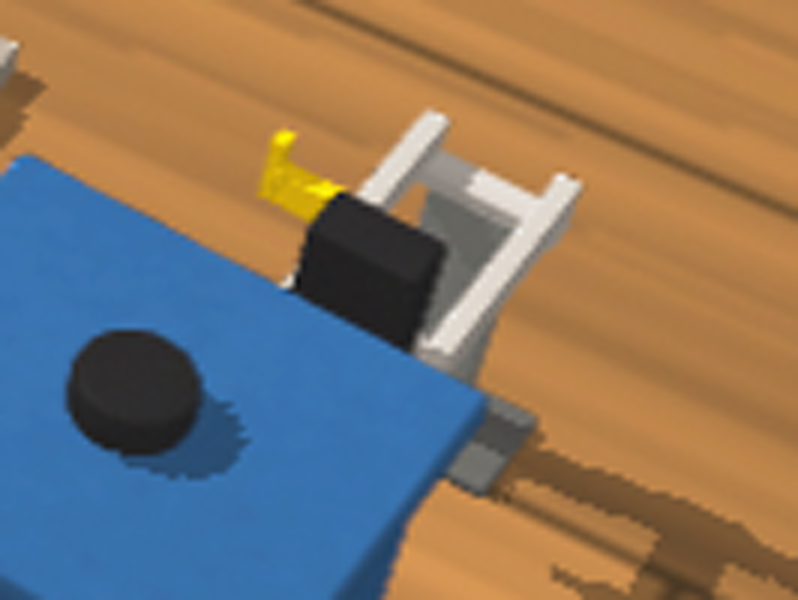

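View pics/s_c.png

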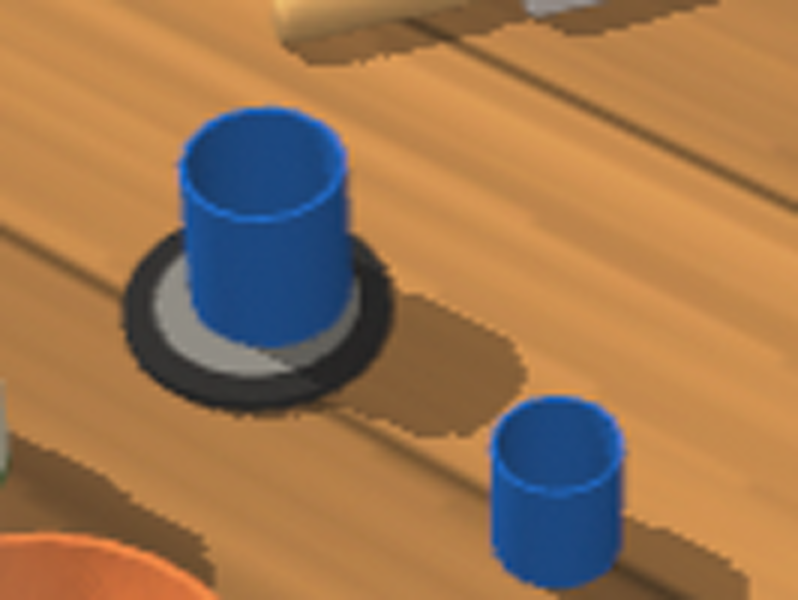

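```bash
cat >> h.py <<'E'
def cam(f):
    d=np.load(f'pics/{f}.npz'); return d['K'],Ro.from_euler('xyz',d['o'],degrees=True).as_matrix(),d['t']
def proj(c,P):
    K,R,t=c; q=(np.atleast_2d(P)-t)@R@K.T; return q[:,:2]/q[:,2:]
def full(p,x0,y0,s): return np.array([(p[0]+.5)/s-.5+x0,(p[1]+.5)/s-.5+y0])
def ray(c,p):
    K,R,t=c; d=R@np.linalg.inv(K)@[p[0],p[1],1]; return t,d/np.linalg.norm(d)
def atz(c,p,z):
    t,d=ray(c,p); return t+d*(z-t[2])/d[2]
def tri(a,pa,b,pb):
    t1,d1=ray(a,pa);t2,d2=ray(b,pb)
    s=np.linalg.lstsq(np.c_[d1,-d2],t2-t1,rcond=None)[0]; A=t1+s[0]*d1;B=t2+s[1]*d2
    return (A+B)/2,np.linalg.norm(A-B)
E
cat > m0.py <<'E'
from h import *
from scipy.optimize import least_squares
T=cam('top0');S=cam('scene0')
ta=(140,145,5);tb=(140,225,6);tc=(290,190,6);sa=(300,290,6);sb=(430,240,6);sc=(220,210,6)
print('red rim',tri(T,full((611,328),*ta),S,full((303,212),*sa)))
print('blue rim',tri(T,full((498,347),*tc),S,full((264,163),*sc)))
print('mat c top@6',atz(T,full((488,359),*tc),6),'scene@6',atz(S,full((258,305),*sc),6))
print('small blue',tri(T,full((133,280),*tc),S,full((557,445),*sc)))
obs=[(T,full((724,236),*ta),(70,-220,6)),(T,full((698,497),*ta),(-70,-220,6)),(T,full((365,264),*tb),(-165,-48,128)),
(T,full((113,528),*tb),(-284,26,122)),(T,full((262,543),*tb),(-284,-26,122)),
(S,full((433,110),*sb),(-284,-26,122)),(S,full((582,183),*sb),(-284,26,122)),(S,full((38,407),*sa),(70,-220,6)),
(T,full((557,268),*ta),(25,-137,70)),(S,full((335,319),*sa),(25,-137,70)),(S,full((433,218),*sa),(-25,-137,70))]
def W(p,q):
    c,s=np.cos(p[2]),np.sin(p[2]); return np.array([p[0]+c*q[0]-s*q[1],p[1]+s*q[0]+c*q[1],q[2]])
def res(p): return np.concatenate([proj(c,W(p,q))[0]-o for c,o,q in obs])
f=least_squares(res,[600,200,0],loss='soft_l1'); p=f.x
print(p,np.degrees(p[2])); print(res(p).reshape(-1,2).round(2))
np.save('stand.npy',p)
for n,q in dict(spot=(0,-170,6),handle=(-165,0,155),pointer=(-165,-48,128)).items(): print(n,W(p,q))
print('mark tri',tri(T,full((330,393),*tb),S,full((283,133),*sb)))
def inv(P):
    c,s=np.cos(p[2]),np.sin(p[2]); d=P[:2]-p[:2]; return np.array([c*d[0]+s*d[1],-s*d[0]+c*d[1]])
M=tri(T,full((330,393),*tb),S,full((283,133),*sb))[0]; print(inv(M))
print('bar',inv(atz(T,full((288,394),*tb),118)),inv(atz(T,full((328,396),*tb),136)))
E
python3 m0.py
```

```text
red rim (array([643.48739276,  56.32775712,  67.87780759]), np.float64(1.8623612945818857))
blue rim (array([ 556.90402823, -211.52580749,   70.65090904]), np.float64(1.4556490863776665))
mat c top@6 [ 564.37929193 -212.189226      6.        ] scene@6 [ 563.68643047 -213.67172451    6.        ]
small blue (array([586.44044819, -66.28470391,  47.42290044]), np.float64(3.1462440573465056))
[ 6.60749997e+02  2.24185388e+02 -7.62280635e-02] -4.36754631647702
[[ 3.57 -1.75]
 [ 2.63 -0.36]
 [-2.01 -2.29]
 [ 0.31  3.14]
 [-1.56  2.94]
 [ 1.21 -2.16]
 [ 2.08 -1.38]
 [-3.96 -0.94]
 [-0.45 -1.29]
 [-0.52  0.94]
 [ 0.05  0.41]]
spot [647.80377294  54.67905988   6.        ]
handle [496.22914953 236.75084117 155.        ]
pointer [492.57374497 188.89023087 128.        ]
mark tri (array([436.871968  , 191.31726117, 139.51156636]), np.float64(0.27023111829580704))
[-220.72485037  -49.82194538]
bar [-220.46001914  -29.11266236] [-221.60025516  -48.32761931]
```

```bash
cat >> m0.py <<'E'
print('----')
for n,a,b in [('corner',(724,236,*ta),(38,407,*sa)),('gend-',(262,543,*tb),(433,110,*sb)),('gend+',(113,528,*tb),(582,183,*sb)),('lip+',(557,268,*ta),(335,319,*sa))]:
    P,e=tri(T,full(a[:2],*a[2:]),S,full(b[:2],*b[2:])); print(n,P.round(1),round(e,1),inv(P).round(1))
print('plate corners z6',atz(T,full((724,236),*ta),6),atz(T,full((698,497),*ta),6),atz(S,full((38,407),*sa),6))
print('spot top: L,R,bot',[atz(T,full(q,*ta),6).round(1) for q in((546,350),(690,352),(616,427))])
print('spot scene: L,R,bot',[atz(S,full(q,*sa),6).round(1) for q in((184,330),(414,365),(320,437))])
print('hopper top',[atz(T,full(q,*ta),258).round(1) for q in((37,42),(342,66),(0,312))])
E
python3 m0.py | sed -n '/----/,$p'
```

```text
----
corner [710.    7.3   4.9] 2.7 [  65.6 -212.5]
gend- [381.8 218.7 120.7] 3.1 [-277.7  -26.7]
gend+ [386.7 271.3 124.1] 2.3 [-276.8   26.1]
lip+ [672.3  84.7  68.8] 0.3 [  22.1 -138.2]
plate corners z6 [708.95886538   8.43351673   6.        ] [573.14076532  16.67594571   6.        ] [711.24306567   6.60365119   6.        ]
spot top: L,R,bot [array([647.2,  96.2,   6. ]), array([647.7,  23.5,   6. ]), array([608.1,  59.1,   6. ])]
spot scene: L,R,bot [array([661.3,  26.4,   6. ]), array([630.8,  91.4,   6. ]), array([670.2,  82.3,   6. ])]
hopper top [array([713.9, 287.4, 258. ]), array([705.9, 156.2, 258. ]), array([594.3, 292.8, 258. ])]
```

```bash
cat >> m0.py <<'E'
print('====')
for n,a,b in [('red',(611,328,*ta),(303,212,*sa)),('blue',(498,347,*tc),(264,163,*sc))]:
    print(n,atz(T,full(a[:2],*a[2:]),68).round(1),atz(S,full(b[:2],*b[2:]),68).round(1))
for q in [(325,280),(330,290),(241,278),(312,237),(290,312),(400,298),(360,360),(337,160),(392,196)]: print(q,atz(T,q,0).round(0))
P=atz(T,full((365,264),*tb),128);print('ptr',P)
E
python3 m0.py | sed -n '/====/,$p'
```

```text
====
red [643.   57.1  68. ] [644.   55.5  68. ]
blue [ 557.  -211.1   68. ] [ 555.1 -214.1   68. ]
(325, 280) [486. -99.   0.]
(330, 290) [ 461. -112.    0.]
(241, 278) [486. 109.   0.]
(312, 237) [594. -65.   0.]
(290, 312) [405. -16.   0.]
(400, 298) [ 446. -285.    0.]
(360, 360) [ 294. -188.    0.]
(337, 160) [ 799. -124.    0.]
(392, 196) [ 706. -266.    0.]
ptr [487.41824119 183.97622783 128.        ]
```

Emit:
drive_tool(
  moves=[
    [[0,0,40],-7],
    [[10,-30,70],-14],
    [[20,-65,80],-21],
    [[32,-100,80],-28],
    [[44,-138,80],-35],
    [[56,-175,80],-42],
    [[68,-212,80],-49],
    [[80,-250,80],-56],
  ],
  fingers=85,
  squeeze=40,
)

```text
time: 0.77
tool_pos: [301.7, 305.8, 332.8]
tcp_rot: [-180.0, 0.0, 102.0]
ft_force: [0.9, 0.8, 0.3]
finger_gap: 85.0
```

Emit:
drive_tool(
  moves=[
    [[15,-38,0],-7],
    [[30,-76,0],-14],
    [[45,-114,0],-16],
    [[65,-150,-10],-16],
    [[90,-185,-20],-16],
    [[120,-215,-30],-16],
    [[155,-237,-40],-16],
    [[190,-250,-50],-16],
  ],
)

```text
time: 1.43
tool_pos: [490.4, 55.7, 283.8]
tcp_rot: [179.9, 0.0, 86.2]
ft_force: [-0.8, 1.0, 1.9]
finger_gap: 84.8
```

Emit:
drive_tool(
  moves=[
    [[35,0,-20],0],
    [[70,0,-40],0],
    [[105,0,-60],0],
    [[135,0,-80],0],
    [[152,-1,-105],0],
    [[152,-1,-130],0],
    [[152,-1,-150],0],
    [[152,-1,-150],0],
  ],
)

```text
time: 2.1
tool_pos: [637.8, 57.3, 127.0]
tcp_rot: [-179.4, 0.0, 86.3]
ft_force: [-1.0, -0.4, -0.3]
finger_gap: 84.6
```

Run:
```python
from h import *
snap('scene','s1');snap('top','t1')
i=cv2.imread('pics/s1.png')[220:400,260:500]; j=cv2.imread('pics/t1.png')[140:320,140:380]
cv2.imwrite('pics/c1.png',np.vstack([cv2.resize(i,None,fx=2.2,fy=1.6),]))
cv2.imwrite('pics/c1.png',np.hstack([cv2.resize(i,(400,300)),cv2.resize(j,(400,300))]))
print(r.sense()['tool_pos'])
```

```text
[640.4543106   57.45813916 132.8893932 ]
```

View pics/c1.png

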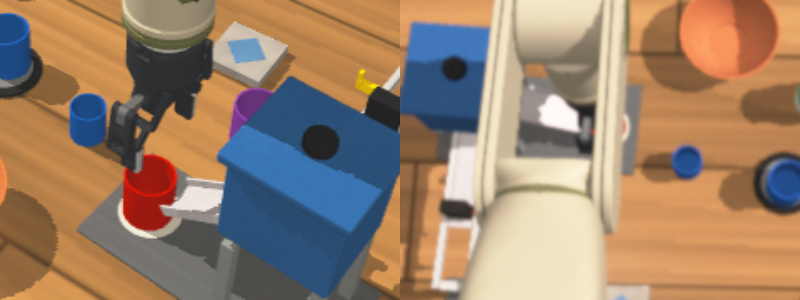

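The open fingers straddle the red cup along the stand's x axis, clear of the chute. Next I'll go down.

Emit:
drive_tool(
  moves=[
    [[0,0,-15],0],
    [[0,0,-30],0],
    [[0,0,-45],0],
    [[0,0,-60],0],
    [[0,0,-70],0],
    [[0,0,-79],0],
    [[0,0,-79],0],
    [[0,0,-79],0],
  ],
)

```text
time: 2.87
tool_pos: [641.7, 57.5, 55.6]
tcp_rot: [180.0, -0.0, 86.3]
ft_force: [0.8, 0.3, 0.5]
finger_gap: 85.0
```

Emit:
drive_tool(
  moves=[
    [[0,0,0],0],
    [[0,0,0],0],
    [[0,0,0],0],
    [[0,0,0],0],
    [[0,0,0],0],
    [[0,0,0],0],
    [[0,0,0],0],
    [[0,0,0],0],
  ],
  fingers=50,
  squeeze=30,
)

```text
time: 3.53
tool_pos: [642.7, 57.5, 56.7]
tcp_rot: [179.8, -0.0, 86.3]
ft_force: [-0.1, 0.3, 6.8]
finger_gap: 56.6
```

Emit:
drive_tool(
  moves=[
    [[0,0,10],0],
    [[0,0,25],0],
    [[0,0,45],0],
    [[0,0,65],0],
    [[0,0,85],0],
    [[0,0,100],0],
    [[0,0,100],0],
    [[0,0,100],0],
  ],
)

```text
time: 4.2
tool_pos: [642.4, 57.5, 157.1]
tcp_rot: [179.8, -0.0, 86.3]
ft_force: [-1.1, 0.1, -0.8]
finger_gap: 56.8
```

Run:
```python
from h import *
snap('scene','s2');snap('top','t2')
i=cv2.imread('pics/s2.png')[220:400,260:500]; j=cv2.imread('pics/t2.png')[140:320,140:380]
cv2.imwrite('pics/c2.png',np.hstack([cv2.resize(i,(400,300)),cv2.resize(j,(400,300))]))
s=r.sense();print(s['tool_pos'],s['finger_gap'],s['ft_force'])
```

```text
[640.79434448  57.4797999  154.09173424] 56.587349981195 [-0.11588192  0.21202662 -1.77080548]
```

View pics/c2.png

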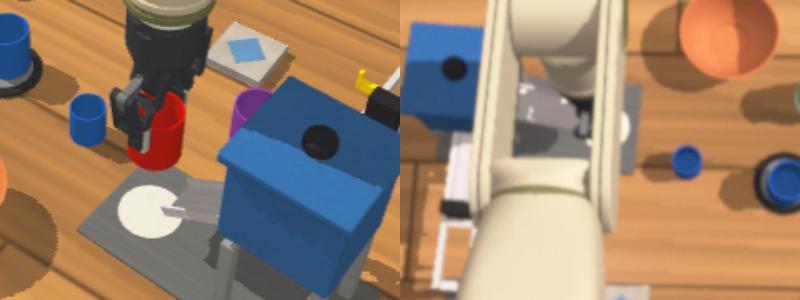

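The red cup is lifted and upright, and the white spot is fully visible in the scene view at about crop (151,210). I'll fit the spot precisely.

Run:
```python
from h import *
S=cam('s2');im=cv2.imread('pics/s2.png').astype(int)
m=((im.min(2)>150)).astype(np.uint8)
m[:, :325]=0;m[:310]=0;m[370:]=0;m[:,372:]=0
ys,xs=np.nonzero(m); 
P=np.array([atz(S,(x,y),6)[:2] for x,y in zip(xs,ys)])
print(len(P),P.min(0),P.max(0),P.mean(0))
cs,_=cv2.findContours(m,cv2.RETR_EXTERNAL,cv2.CHAIN_APPROX_NONE);c=max(cs,key=cv2.contourArea)
Q=np.array([atz(S,q[0],6)[:2] for q in c]).astype(np.float32); print(cv2.minEnclosingCircle(Q))
```

```text
921 [606.874616    21.98589717] [679.5380623   94.14923269] [644.80899738  57.00073844]
((642.8198852539062, 58.85125732421875), 37.03232192993164)
```

Emit:
drive_tool(
  moves=[
    [[-20,-20,0],0],
    [[-45,-45,0],0],
    [[-72,-71,0],0],
    [[-100,-99,0],0],
    [[-125,-123,0],0],
    [[-145,-143,0],0],
    [[-156,-154,0],0],
    [[-156,-154,0],0],
  ],
)

```text
time: 4.97
tool_pos: [482.4, -98.2, 153.2]
tcp_rot: [-179.8, 0.0, 86.2]
ft_force: [0.4, -0.1, -0.1]
finger_gap: 56.6
```

Emit:
drive_tool(
  moves=[
    [[0,0,-20],0],
    [[0,0,-40],0],
    [[0,0,-60],0],
    [[0,0,-75],0],
    [[0,0,-88],0],
    [[0,0,-97],0],
    [[0,0,-102],0],
    [[0,0,-104],0],
  ],
)

```text
time: 5.63
tool_pos: [484.7, -95.9, 50.5]
tcp_rot: [-179.8, -0.0, 86.3]
ft_force: [-12.2, 3.5, 21.3]
finger_gap: 56.1
```

Emit:
drive_tool(
  moves=[
    [[0,0,1],0],
    [[0,0,1],0],
    [[0,0,1],0],
    [[0,0,1],0],
    [[0,0,1],0],
    [[0,0,1],0],
    [[0,0,1],0],
    [[0,0,1],0],
  ],
  fingers=85,
)

```text
time: 6.3
tool_pos: [485.5, -96.6, 52.0]
tcp_rot: [180.0, 0.0, 86.3]
ft_force: [-0.5, 0.0, 0.5]
finger_gap: 84.8
```

Emit:
drive_tool(
  moves=[
    [[0,0,10],0],
    [[0,0,25],0],
    [[0,0,45],0],
    [[0,0,70],0],
    [[0,0,95],0],
    [[0,0,105],0],
    [[0,0,105],0],
    [[0,0,105],0],
  ],
)

```text
time: 6.97
tool_pos: [485.8, -96.7, 157.3]
tcp_rot: [179.9, 0.0, 86.3]
ft_force: [-0.0, 0.4, -0.5]
finger_gap: 85.2
```

Emit:
drive_tool(
  moves=[
    [[15,-25,0],0],
    [[32,-55,0],0],
    [[50,-85,0],0],
    [[62,-105,0],0],
    [[68,-115,0],0],
    [[68,-115,0],0],
    [[68,-115,0],0],
    [[68,-115,0],0],
  ],
)

```text
time: 7.63
tool_pos: [552.3, -210.5, 155.2]
tcp_rot: [-179.8, -0.1, 86.3]
ft_force: [0.1, -0.3, -1.4]
finger_gap: 84.8
```

Run:
```python
from h import *
snap('scene','s3');snap('top','t3')
i=cv2.imread('pics/s3.png')[180:360,200:440]; j=cv2.imread('pics/t3.png')[190:370,240:480]
cv2.imwrite('pics/c3.png',np.hstack([cv2.resize(i,(400,300)),cv2.resize(j,(400,300))]))
s=r.sense();print(s['tool_pos'],s['finger_gap'],s['ft_force'])
```

```text
[ 552.74638022 -210.3709173   156.20189806] 84.72442208045064 [0.03356022 0.16837499 0.19272231]
```

View pics/c3.png

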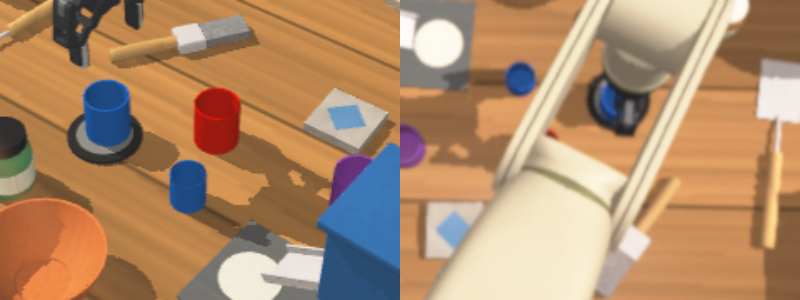

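The red cup stands upright on the clear stretch, and the gripper is above the large blue cup. Next I'll go down and grip it.

Emit:
drive_tool(
  moves=[
    [[2,-1,-20],0],
    [[2,-1,-45],0],
    [[2,-1,-65],0],
    [[2,-1,-80],0],
    [[2,-1,-93],0],
    [[2,-1,-102],0],
    [[2,-1,-102],0],
    [[2,-1,-102],0],
  ],
)

```text
time: 8.4
tool_pos: [555.4, -212.2, 55.0]
tcp_rot: [-180.0, -0.0, 86.3]
ft_force: [-0.4, 0.1, 0.6]
finger_gap: 85.2
```

Emit:
drive_tool(
  moves=[
    [[0,0,0],0],
    [[0,0,0],0],
    [[0,0,0],0],
    [[0,0,0],0],
    [[0,0,0],0],
    [[0,0,0],0],
    [[0,0,0],0],
    [[0,0,0],0],
  ],
  fingers=50,
)

```text
time: 9.07
tool_pos: [556.6, -213.1, 56.8]
tcp_rot: [179.9, 0.1, 86.3]
ft_force: [-0.2, 1.6, 6.8]
finger_gap: 57.8
```

Emit:
drive_tool(
  moves=[
    [[0,0,10],0],
    [[0,0,30],0],
    [[0,0,55],0],
    [[0,0,80],0],
    [[0,0,100],0],
    [[0,0,110],0],
    [[0,0,110],0],
    [[0,0,110],0],
  ],
)

```text
time: 9.73
tool_pos: [555.6, -212.6, 165.1]
tcp_rot: [180.0, 0.0, 86.3]
ft_force: [-0.5, 0.3, -1.4]
finger_gap: 57.6
```

Run:
```python
from h import *
snap('scene','s4')
i=cv2.imread('pics/s4.png')[150:360,160:440]
cv2.imwrite('pics/c4.png',cv2.resize(i,(800,600)))
s=r.sense();print(s['tool_pos'],s['finger_gap'],s['ft_force'])
```

```text
[ 554.85027774 -212.27741816  163.78205027] 57.71143994060697 [ 0.32319042 -0.11128409 -1.3233586 ]
```

View pics/c4.png

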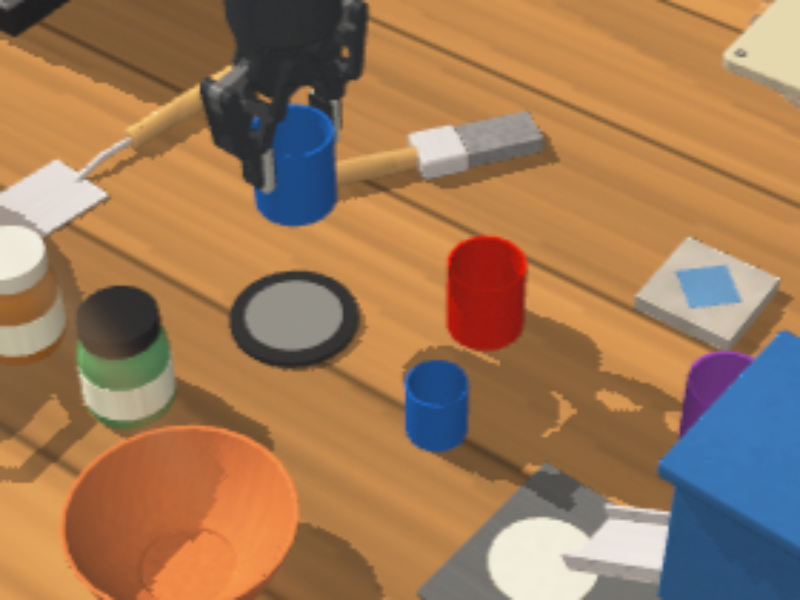

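Run:
```python
from h import *
S=cam('s4')
for q in [(231,318),(359,318),(295,271),(295,365),(295,318)]: print(atz(S,np.array(q)*.35+[160,150],6).round(1))
print('red rim',atz(S,np.array((487,268))*.35+[160,150],62).round(1))
```

```text
[ 592.6 -249.2    6. ]
[ 537.2 -172.5    6. ]
[ 525.9 -242.3    6. ]
[ 601.9 -181.2    6. ]
[ 564.9 -210.9    6. ]
red rim [486.4 -94.3  62. ]
```

Emit:
drive_tool(
  moves=[
    [[6,18,0],0],
    [[16,48,0],0],
    [[27,82,0],0],
    [[38,117,0],0],
    [[49,152,0],0],
    [[60,187,0],0],
    [[71,222,0],0],
    [[79,246,0],0],
  ],
)

```text
time: 10.45
tool_pos: [633.5, 36.8, 162.3]
tcp_rot: [-179.8, -0.0, 86.4]
ft_force: [0.4, -0.7, -2.0]
finger_gap: 57.9
```

Emit:
drive_tool(
  moves=[
    [[5,15,0],0],
    [[8,25,0],0],
    [[8,25,-15],0],
    [[8,25,-35],0],
    [[8,25,-55],0],
    [[8,25,-70],0],
    [[8,25,-80],0],
    [[8,25,-85],0],
  ],
)

```text
time: 11.12
tool_pos: [640.8, 57.4, 77.1]
tcp_rot: [-179.8, 0.0, 86.2]
ft_force: [0.5, -0.4, -0.6]
finger_gap: 57.7
```

Run:
```python
from h import *
snap('scene','s5')
i=cv2.imread('pics/s5.png')[270:390,290:450]
cv2.imwrite('pics/c5.png',cv2.resize(i,(800,600)))
s=r.sense();print(s['tool_pos'],s['finger_gap'],s['ft_force'])
```

```text
[640.91146788  57.50471722  77.20455988] 58.01963635228011 [-2.55521787 -0.1842457  -2.26150082]
```

View pics/c5.png

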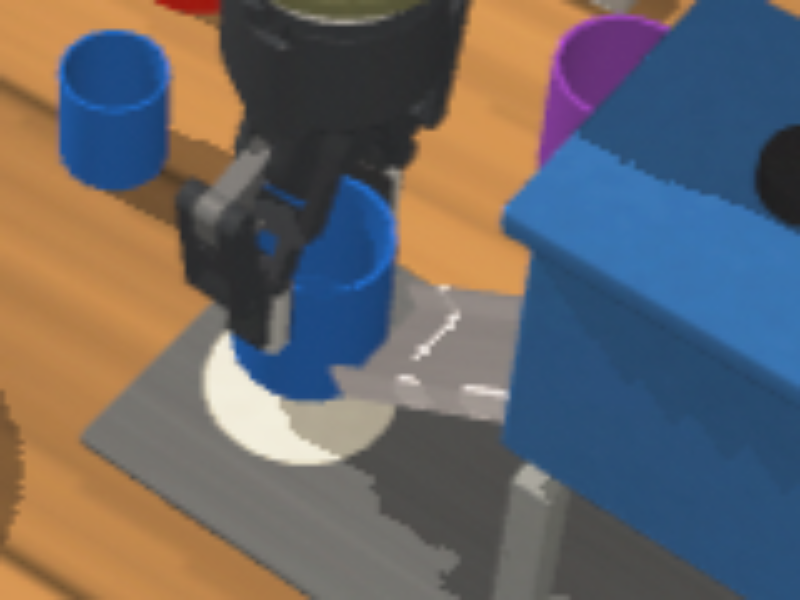

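Emit:
drive_tool(
  moves=[
    [[1,0,-6],0],
    [[2,0,-11],0],
    [[2,0,-15],0],
    [[2,0,-18],0],
    [[2,0,-21],0],
    [[2,0,-23],0],
    [[2,0,-23],0],
    [[2,0,-23],0],
  ],
)

```text
time: 11.83
tool_pos: [644.6, 58.5, 57.1]
tcp_rot: [180.0, 0.0, 86.3]
ft_force: [0.8, 0.0, -1.0]
finger_gap: 57.5
```

Run:
```python
from h import *
snap('scene','s6')
i=cv2.imread('pics/s6.png')[270:390,290:450]
cv2.imwrite('pics/c6.png',cv2.resize(i,(800,600)))
s=r.sense();print(s['tool_pos'],s['finger_gap'],s['ft_force'])
```

```text
[644.54022802  58.47580367  57.13026603] 57.51896567522918 [-0.21710798  0.54591696 -1.63895807]
```

View pics/c6.png

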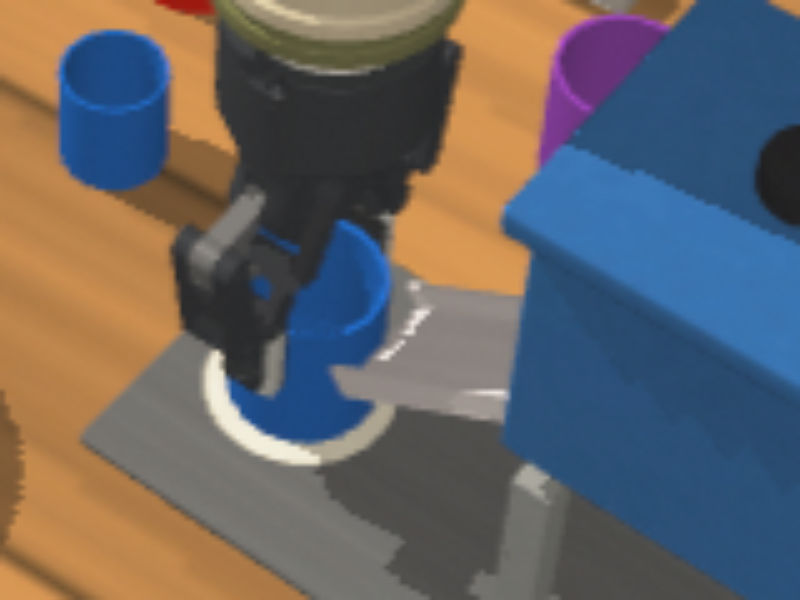

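The blue cup is just above the spot and well centred, with an even white rim. I'll lower it a few mm more and release.

Emit:
drive_tool(
  moves=[
    [[0,0,-1],0],
    [[0,0,-1],0],
    [[0,0,-2],0],
    [[0,0,-2],0],
    [[0,0,-2],0],
    [[0,0,-2],0],
    [[0,0,-2],0],
    [[0,0,-2],0],
  ],
)

```text
time: 12.55
tool_pos: [644.7, 58.5, 56.8]
tcp_rot: [180.0, 0.0, 86.3]
ft_force: [-7.5, 0.3, 11.7]
finger_gap: 57.8
```

Emit:
drive_tool(
  moves=[
    [[0,0,0],0],
    [[0,0,0],0],
    [[0,0,0],0],
    [[0,0,0],0],
    [[0,0,0],0],
    [[0,0,0],0],
    [[0,0,0],0],
    [[0,0,0],0],
  ],
  fingers=85,
)

```text
time: 13.22
tool_pos: [644.4, 58.4, 54.9]
tcp_rot: [-180.0, 0.0, 86.3]
ft_force: [0.3, -0.2, -0.6]
finger_gap: 84.9
```

Emit:
drive_tool(
  moves=[
    [[0,0,10],0],
    [[0,0,25],0],
    [[0,0,45],0],
    [[0,0,70],0],
    [[0,0,95],0],
    [[0,0,105],0],
    [[0,0,105],0],
    [[0,0,105],0],
  ],
)

```text
time: 13.88
tool_pos: [645.1, 58.4, 161.0]
tcp_rot: [179.9, -0.0, 86.3]
ft_force: [-0.0, 0.2, -1.0]
finger_gap: 84.7
```

Run:
```python
from h import *
snap('scene','s7')
i=cv2.imread('pics/s7.png')[270:390,290:450]
cv2.imwrite('pics/c7.png',cv2.resize(i,(800,600)))
s=r.sense();print(s['tool_pos'],s['finger_gap'],s['ft_force'])
```

```text
[644.03218767  58.44334395 159.22469764] 85.01130175061954 [ 0.07746116  0.00887577 -0.18051283]
```

View pics/c7.png

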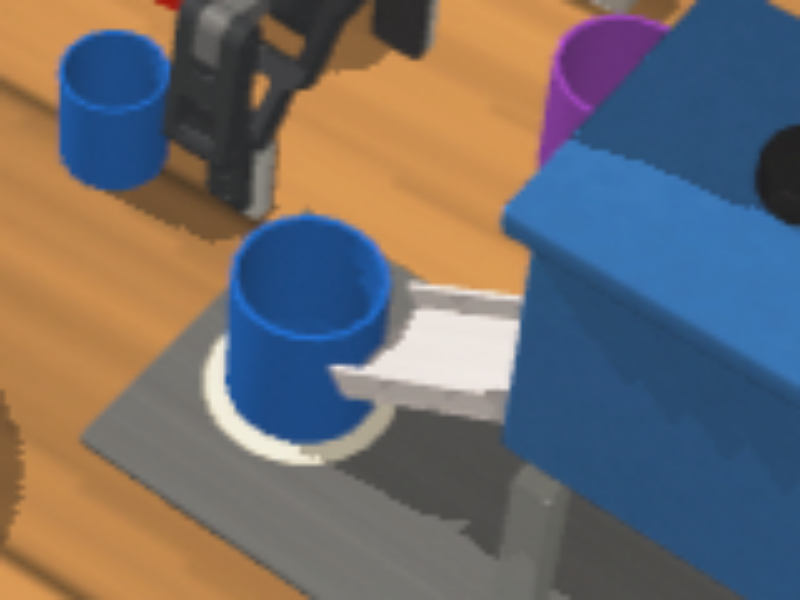

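The blue cup is upright and about 3 mm from the spot's centre. Now back for the red cup.

Emit:
drive_tool(
  moves=[
    [[-20,-20,0],0],
    [[-45,-45,0],0],
    [[-73,-71,0],0],
    [[-102,-99,0],0],
    [[-128,-123,0],0],
    [[-148,-143,0],0],
    [[-159,-154,0],0],
    [[-159,-154,0],0],
  ],
)

```text
time: 14.6
tool_pos: [482.2, -97.1, 157.6]
tcp_rot: [-179.7, -0.0, 86.1]
ft_force: [-0.5, 0.0, -0.4]
finger_gap: 84.8
```

Emit:
drive_tool(
  moves=[
    [[0,0,-15],0],
    [[0,0,-35],0],
    [[0,0,-58],0],
    [[0,0,-80],0],
    [[0,0,-97],0],
    [[0,0,-107],0],
    [[0,0,-110],0],
    [[0,0,-110],0],
  ],
)

```text
time: 15.27
tool_pos: [484.6, -94.9, 48.6]
tcp_rot: [-179.8, -0.0, 86.3]
ft_force: [-0.9, -0.5, -0.2]
finger_gap: 85.1
```

Emit:
drive_tool(
  moves=[
    [[0,0,0],0],
    [[0,0,0],0],
    [[0,0,0],0],
    [[0,0,0],0],
    [[0,0,0],0],
    [[0,0,0],0],
    [[0,0,0],0],
    [[0,0,0],0],
  ],
  fingers=50,
)

```text
time: 15.93
tool_pos: [486.7, -95.9, 51.5]
tcp_rot: [179.8, 0.0, 86.3]
ft_force: [-0.3, -0.2, 6.6]
finger_gap: 56.5
```

Emit:
drive_tool(
  moves=[
    [[0,0,10],0],
    [[0,0,30],0],
    [[0,0,55],0],
    [[0,0,80],0],
    [[0,0,100],0],
    [[0,0,110],0],
    [[0,0,110],0],
    [[0,0,110],0],
  ],
)

```text
time: 16.6
tool_pos: [485.5, -95.6, 160.0]
tcp_rot: [180.0, 0.0, 86.3]
ft_force: [0.3, -0.1, -1.2]
finger_gap: 56.4
```

Run:
```python
from h import *
snap('scene','s8')
i=cv2.imread('pics/s8.png')[150:360,160:440]
cv2.imwrite('pics/c8.png',cv2.resize(i,(800,600)))
s=r.sense();print(s['tool_pos'],s['finger_gap'],s['ft_force'])
```

```text
[484.81236786 -95.38759654 158.90791076] 56.13430931551552 [ 0.07409205  0.18188388 -1.45444403]
```

View pics/c8.png

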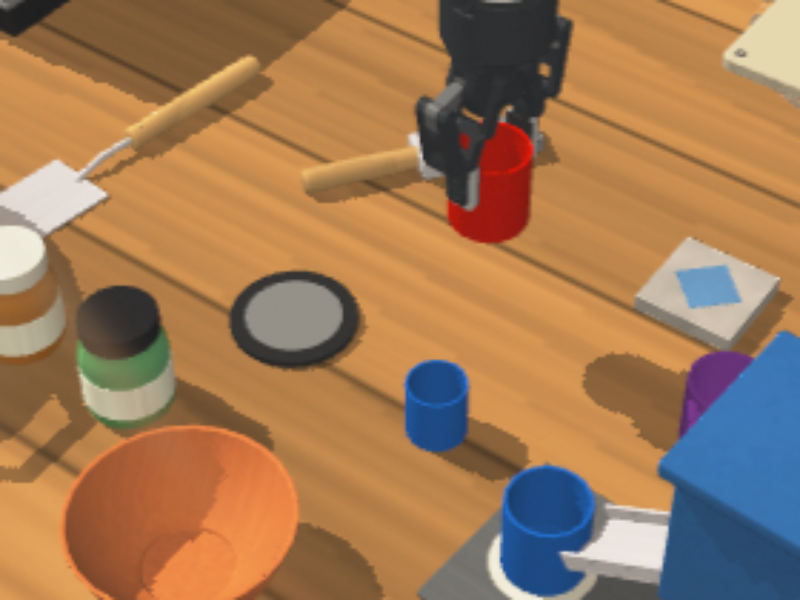

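Emit:
drive_tool(
  moves=[
    [[12,-18,0],0],
    [[30,-45,0],0],
    [[50,-74,0],0],
    [[66,-98,0],0],
    [[75,-112,0],0],
    [[78,-116,0],0],
    [[78,-116,0],0],
    [[78,-116,0],0],
  ],
)

```text
time: 17.32
tool_pos: [562.3, -210.6, 158.2]
tcp_rot: [-179.8, -0.1, 86.3]
ft_force: [0.3, 0.0, -2.2]
finger_gap: 56.6
```

Emit:
drive_tool(
  moves=[
    [[0,0,-15],0],
    [[0,0,-35],0],
    [[0,0,-58],0],
    [[0,0,-78],0],
    [[0,0,-92],0],
    [[0,0,-98],0],
    [[0,0,-100],0],
    [[0,0,-100],0],
  ],
)

```text
time: 17.98
tool_pos: [563.4, -211.1, 60.1]
tcp_rot: [-180.0, -0.0, 86.3]
ft_force: [-0.3, 0.4, 0.0]
finger_gap: 56.7
```

Run:
```python
from h import *
snap('scene','s9')
i=cv2.imread('pics/s9.png')[200:320,200:360]
cv2.imwrite('pics/c9.png',cv2.resize(i,(800,600)))
s=r.sense();print(s['tool_pos'],s['finger_gap'],s['ft_force'])
```

```text
[ 564.04143623 -211.56182581   61.03668041] 56.18139495566861 [ 0.38865436 -0.0262601  -0.3699343 ]
```

View pics/c9.png

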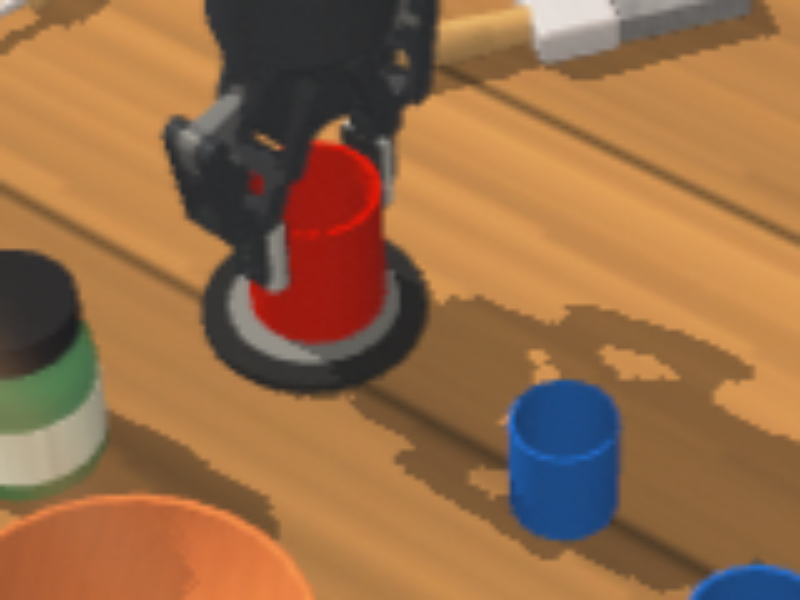

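The red cup is centred over the mat's grey disc and about 4 mm above it. I'll lower and release it.

Emit:
drive_tool(
  moves=[
    [[1,0,-2],0],
    [[1,0,-3],0],
    [[1,0,-4],0],
    [[1,0,-5],0],
    [[1,0,-5],0],
    [[1,0,-5],0],
    [[1,0,-5],0],
    [[1,0,-5],0],
  ],
)

```text
time: 18.7
tool_pos: [565.4, -212.0, 57.5]
tcp_rot: [179.9, 0.0, 86.3]
ft_force: [-6.1, 2.8, 13.8]
finger_gap: 56.8
```

Emit:
drive_tool(
  moves=[
    [[0,0,0],0],
    [[0,0,0],0],
    [[0,0,0],0],
    [[0,0,0],0],
    [[0,0,0],0],
    [[0,0,0],0],
    [[0,0,0],0],
    [[0,0,0],0],
  ],
  fingers=85,
)

```text
time: 19.37
tool_pos: [564.4, -211.5, 54.9]
tcp_rot: [-180.0, -0.0, 86.3]
ft_force: [0.7, 0.5, 0.3]
finger_gap: 85.2
```

Emit:
drive_tool(
  moves=[
    [[0,0,10],0],
    [[0,0,25],0],
    [[0,0,45],0],
    [[0,0,75],0],
    [[0,0,110],0],
    [[0,0,145],0],
    [[0,0,180],0],
    [[0,0,200],0],
  ],
)

```text
time: 20.03
tool_pos: [565.6, -212.1, 261.1]
tcp_rot: [179.7, 0.1, 86.3]
ft_force: [0.6, 0.4, 1.0]
finger_gap: 85.1
```

Run:
```python
from h import *
snap('scene','s10')
i=cv2.imread('pics/s10.png')[200:320,200:360]
cv2.imwrite('pics/c10.png',cv2.resize(i,(800,600)))
s=r.sense();print(s['tool_pos'],s['finger_gap'],s['ft_force'])
```

```text
[ 566.96625639 -212.67446185  264.83553792] 85.18216931137968 [ 1.21801877 -0.31381693  2.72669826]
```

View pics/c10.png

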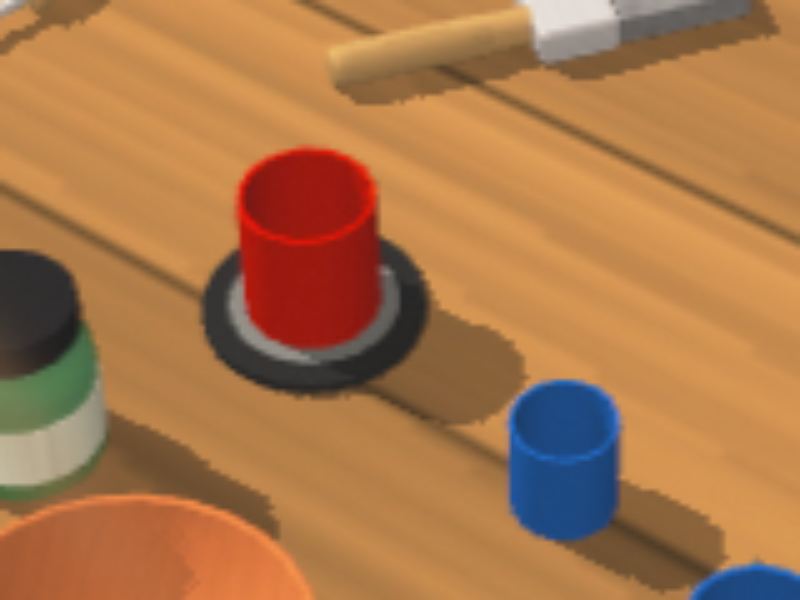

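Run:
```python
from h import *
T=cam('top0');S=cam('scene0')
print(atz(S,full((382,231),430,240,6),170))
i=cv2.imread('pics/top0.png')[258:283,155:205].astype(float)
cv2.imwrite('pics/c11.png',cv2.resize(np.clip(i*2.2,0,255).astype(np.uint8),(800,400),interpolation=cv2.INTER_CUBIC))
i=cv2.imread('pics/scene0.png')[262:307,470:530].astype(float)
cv2.imwrite('pics/c12.png',cv2.resize(np.clip(i*2.2,0,255).astype(np.uint8),(800,600),interpolation=cv2.INTER_CUBIC))
S=cam('s10');print('red',atz(S,full((309,196),200,200,5),68))
```

```text
[487.57620481 238.53290394 170.        ]
red [ 562.46015558 -213.87084611   68.        ]
```

View pics/c11.png

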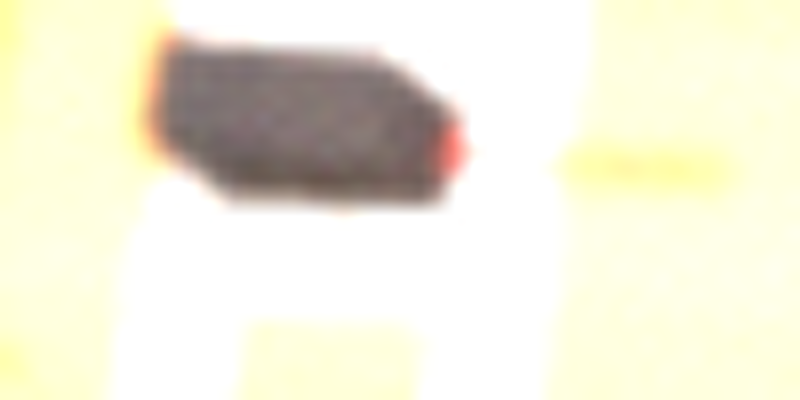

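View pics/c12.png

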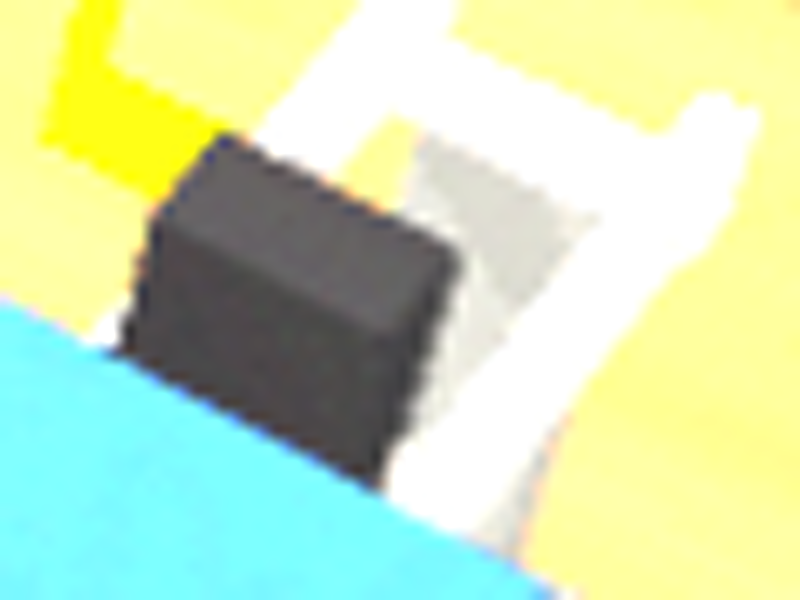

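Run:
```python
from h import *
T=cam('top0');S=cam('scene0')
print(tri(T,(171.1,263.6),S,(492.7,279.2)),atz(T,(171.1,263.6),170),atz(S,(492.7,279.2),170))
a,b,c,d=[atz(S,np.array(q)*.075+[469.5,261.5],170) for q in((225,135),(458,255),(400,338),(155,215))]
for u,v in((a,b),(d,c),(a,d),(b,c)): print(u.round(1),v.round(1),np.degrees(np.arctan2(*(v-u)[1::-1])),np.linalg.norm(v-u))
```

```text
(array([490.60137779, 239.62475312, 170.48250137]), np.float64(1.5789602214769851)) [490.4127835  240.50595958 170.        ] [490.55193555 238.83213424 170.        ]
[480.3 222.7 170. ] [482.5 255.6 170. ] 86.1848498237316 32.91198986926441
[498.7 221.3 170. ] [500.2 255.3 170. ] 87.46519815351117 34.01380208833268
[480.3 222.7 170. ] [498.7 221.3 170. ] -4.396344650999438 18.448489117508647
[482.5 255.6 170. ] [500.2 255.3 170. ] -0.8822748836598481 17.710718974496416
```

The red cup is within about 3 mm of the mat's centre. The handle's top is triangulated at (490.6, 239.6, 170). Next I'll move above it along an arc that stays clear of the hopper.

Emit:
drive_tool(
  moves=[
    [[-10,20,20],0],
    [[-24,50,35],0],
    [[-40,82,40],0],
    [[-58,117,40],0],
    [[-75,152,40],0],
    [[-90,188,40],0],
    [[-100,225,40],0],
    [[-105,262,40],0],
  ],
)

```text
time: 20.75
tool_pos: [458.0, 51.8, 295.8]
tcp_rot: [179.9, -0.0, 86.3]
ft_force: [0.8, -0.3, 0.2]
finger_gap: 84.8
```

Emit:
drive_tool(
  moves=[
    [[0,38,0],0],
    [[2,76,0],0],
    [[8,112,0],0],
    [[15,145,0],0],
    [[22,172,0],0],
    [[28,187,-20],0],
    [[30,190,-40],0],
    [[30,190,-50],0],
  ],
)

```text
time: 21.42
tool_pos: [488.5, 241.4, 242.7]
tcp_rot: [-179.9, 0.1, 86.4]
ft_force: [-0.9, 0.1, -1.1]
finger_gap: 84.9
```

Run:
```python
from h import *
snap('scene','s13');snap('top','t13')
i=cv2.imread('pics/s13.png')[200:350,400:600]; j=cv2.imread('pics/t13.png')[160:340,120:360]
cv2.imwrite('pics/c13.png',np.hstack([cv2.resize(i,(400,300)),cv2.resize(j,(400,300))]))
s=r.sense();print(s['tool_pos'],s['tcp_rot'],s['finger_gap'],s['ft_force'])
```

```text
[487.92844111 239.82398553 242.59281739] [-1.79751479e+02  1.25679637e-01  8.63154194e+01] 84.96364286838092 [ 0.08752715  0.2104296  -0.41510731]
```

View pics/c13.png

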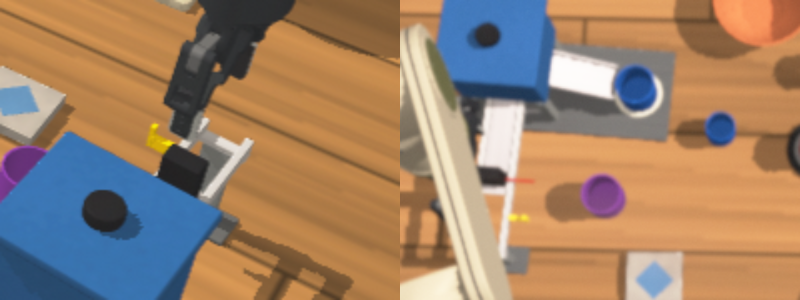

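The fingers straddle the handle along x, and the pointer and mark stay visible in the top view. Next I'll descend and grip.

Emit:
drive_tool(
  moves=[
    [[0,0,-15],0],
    [[0,0,-30],0],
    [[0,0,-45],0],
    [[0,0,-58],0],
    [[0,0,-70],0],
    [[0,0,-78],0],
    [[0,0,-84],0],
    [[0,0,-84],0],
  ],
)

```text
time: 22.18
tool_pos: [488.9, 240.0, 159.8]
tcp_rot: [-179.9, 0.0, 86.3]
ft_force: [-0.4, -0.8, -0.3]
finger_gap: 84.8
```

Emit:
drive_tool(
  moves=[
    [[0,0,0],0],
    [[0,0,0],0],
    [[0,0,0],0],
    [[0,0,0],0],
    [[0,0,0],0],
    [[0,0,0],0],
    [[0,0,0],0],
    [[0,0,0],0],
  ],
  fingers=10,
  squeeze=60,
)

```text
time: 22.85
tool_pos: [490.3, 240.6, 161.8]
tcp_rot: [179.9, -0.0, 86.3]
ft_force: [3.9, -1.3, 2.7]
finger_gap: 19.0
```

Emit:
drive_tool(
  moves=[
    [[0,0,0],0],
    [[0,0,0],0],
    [[0,0,0],0],
    [[0,0,0],0],
    [[0,0,0],0],
    [[0,0,0],0],
    [[0,0,0],0],
    [[0,0,0],0],
  ],
)

```text
time: 23.52
tool_pos: [490.1, 240.6, 161.8]
tcp_rot: [179.9, -0.0, 86.3]
ft_force: [3.8, -1.2, 5.2]
finger_gap: 19.2
```

Run:
```python
from h import *
snap('scene','s14');snap('top','t14')
i=cv2.imread('pics/s14.png')[200:350,400:600]; j=cv2.imread('pics/t14.png')[220:310,140:260]
cv2.imwrite('pics/c14.png',np.hstack([cv2.resize(i,(400,300)),cv2.resize(j,(400,300))]))
s=r.sense();print(s['tool_pos'],s['tcp_rot'],s['finger_gap'],s['ft_force'])
```

```text
[490.08543659 240.58257619 161.7332595 ] [ 1.79910561e+02 -2.99845220e-02  8.62954340e+01] 19.147165263861893 [ 3.62097162 -0.70693019  5.76805311]
```

View pics/c14.png

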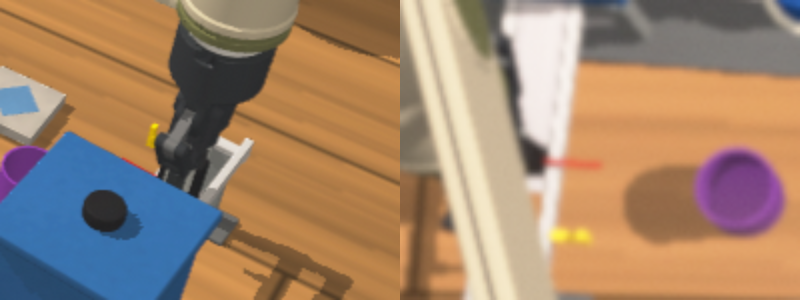

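The handle is gripped with a gap of 19 mm, and the spring force reads about 3.7 N. I'll pull about 44 mm first, then look.

Emit:
drive_tool(
  moves=[
    [[-5,0,0],0],
    [[-12,1,0],0],
    [[-19,1,0],0],
    [[-26,2,0],0],
    [[-33,2,0],0],
    [[-39,3,0],0],
    [[-44,3,0],0],
    [[-44,3,0],0],
  ],
)

```text
time: 24.28
tool_pos: [446.0, 243.3, 161.8]
tcp_rot: [179.8, -0.0, 86.3]
ft_force: [6.6, -1.7, 3.2]
finger_gap: 19.5
```

Run:
```python
from h import *
snap('scene','s15');snap('top','t15')
j=cv2.imread('pics/t15.png')[265:305,165:220]
cv2.imwrite('pics/c15.png',cv2.resize(j,(792,576),interpolation=cv2.INTER_CUBIC))
j=cv2.imread('pics/s15.png')[250:310,440:520]
cv2.imwrite('pics/c15s.png',cv2.resize(j,(800,600),interpolation=cv2.INTER_CUBIC))
s=r.sense();print(s['tool_pos'],s['tcp_rot'],s['finger_gap'],s['ft_force'])
```

```text
[446.49443711 243.24172375 161.75395907] [ 1.79835243e+02 -5.73991968e-03  8.62907232e+01] 19.334796071913207 [ 8.94252341 -2.54224352  3.30003475]
```

View pics/c15.png

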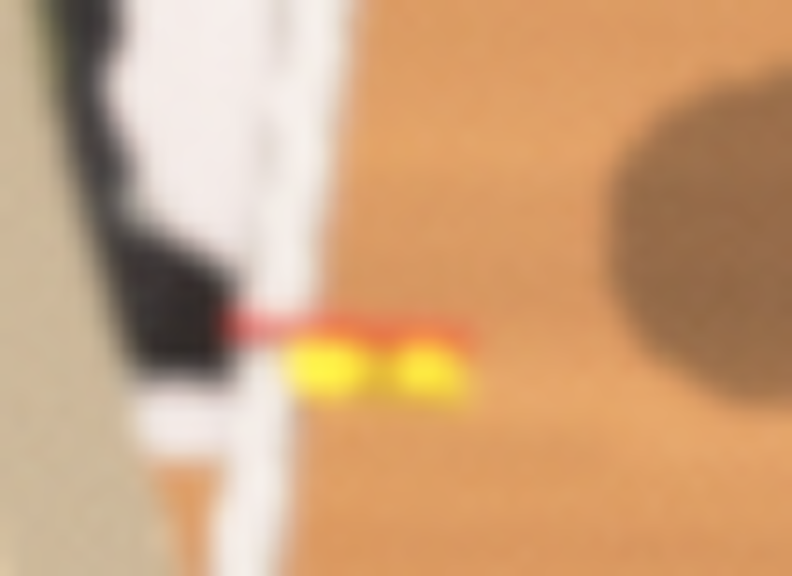

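View pics/c15s.png

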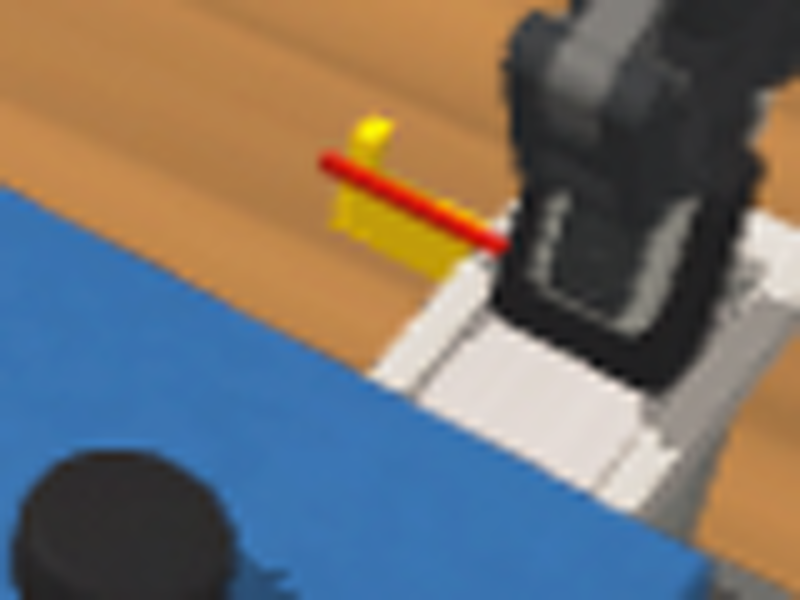

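Run:
```python
from h import *
T=cam('t15');S=cam('s15');y=np.radians(-3.7);ex=np.array([np.cos(y),np.sin(y)])
ft=lambda q:np.array(q)/14.4+[164.5,264.5]
fs=lambda q:np.array(q)/10+[439.5,249.5]
p=tri(T,ft((470,335)),S,fs((323,160)));print('ptr tip',p)
m=tri(T,ft((425,360)),S,fs((374,131)));print('post top',m, 'dx',(p[0]-m[0])[:2]@ex)
P=atz(T,ft((430,331)),128)[:2]
for z in(118,124,128,136):print(z,'top bar',(P-atz(T,ft((325,366)),z)[:2])@ex,'top post',(P-atz(T,ft((425,360)),z)[:2])@ex)
Ps=atz(S,fs((323,160)),128)[:2]
for z in(134,136):print(z,'scene post',(Ps-atz(S,fs((374,131)),z)[:2])@ex)
```

```text
ptr tip (array([443.35509357, 186.80477551, 132.35160921]), np.float64(1.6899568432920287))
post top (array([438.2649531 , 192.55172146, 139.18193151]), np.float64(0.6856808176464032)) dx 5.45039436330573
118 top bar 5.810574985463568 top post 3.503001631367237
124 top bar 6.451787929832013 top post 4.154509181025446
128 top bar 6.8792632260776285 top post 4.588847547464251
136 top bar 7.734213818568965 top post 5.457524280341753
134 scene post 6.639749855296791
136 scene post 4.642294714088936
```

The pointer is about 5.5 mm short of the mark in both views, so I'll pull that much further.

Emit:
drive_tool(
  moves=[
    [[-2,0,0],0],
    [[-4,0,0],0],
    [[-5.5,0.4,0],0],
    [[-5.5,0.4,0],0],
    [[-5.5,0.4,0],0],
    [[-5.5,0.4,0],0],
    [[-5.5,0.4,0],0],
    [[-5.5,0.4,0],0],
  ],
)

```text
time: 25.05
tool_pos: [441.3, 243.6, 161.7]
tcp_rot: [179.8, -0.0, 86.3]
ft_force: [7.8, -2.2, 2.6]
finger_gap: 19.2
```

Emit:
drive_tool(
  moves=[
    [[0,0,0],0],
    [[0,0,0],0],
    [[0,0,0],0],
    [[0,0,0],0],
    [[0,0,0],0],
    [[0,0,0],0],
    [[0,0,0],0],
    [[0,0,0],0],
  ],
)

```text
time: 25.72
tool_pos: [441.3, 243.6, 161.7]
tcp_rot: [179.8, -0.0, 86.3]
ft_force: [8.3, -1.9, 3.4]
finger_gap: 19.2
```

Run:
```python
from h import *
snap('scene','s16');snap('top','t16')
j=cv2.imread('pics/t16.png')[265:305,165:220]
cv2.imwrite('pics/c16.png',cv2.resize(j,(792,576),interpolation=cv2.INTER_CUBIC))
j=cv2.imread('pics/s16.png')[250:310,440:520]
cv2.imwrite('pics/c16s.png',cv2.resize(j,(800,600),interpolation=cv2.INTER_CUBIC))
s=r.sense();print(s['tool_pos'],s['tcp_rot'],s['finger_gap'],s['ft_force'])
```

```text
[441.32625954 243.55048112 161.74064277] [ 1.79825017e+02 -2.14273624e-03  8.62770065e+01] 19.1599388076735 [ 8.11031882 -3.25500442  3.18175894]
```

View pics/c16.png

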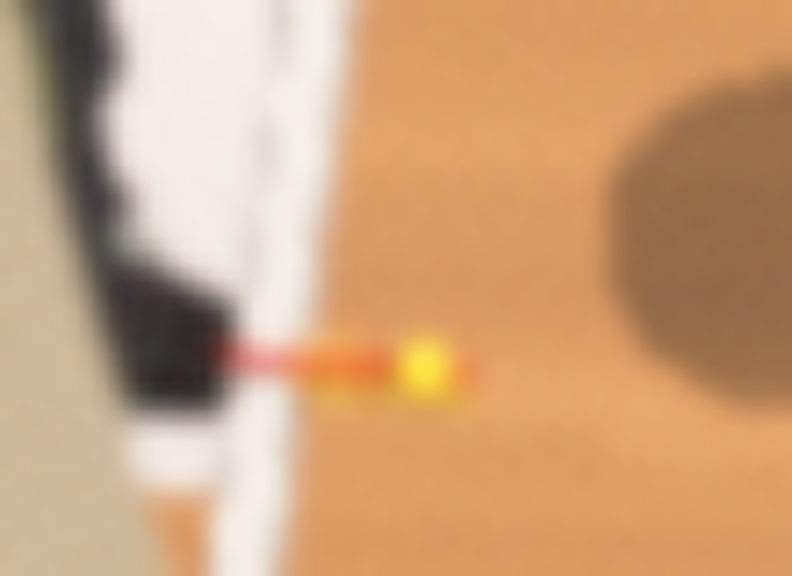

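View pics/c16s.png

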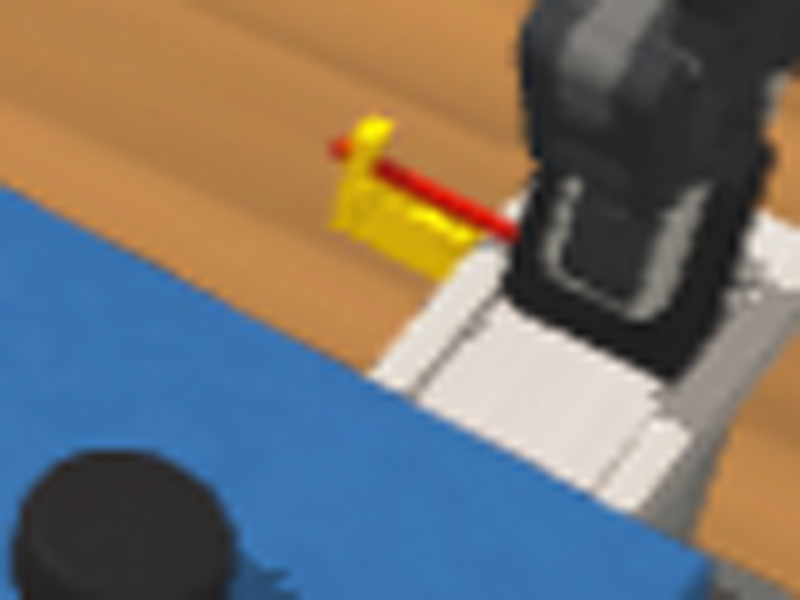

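View pics/s16.png

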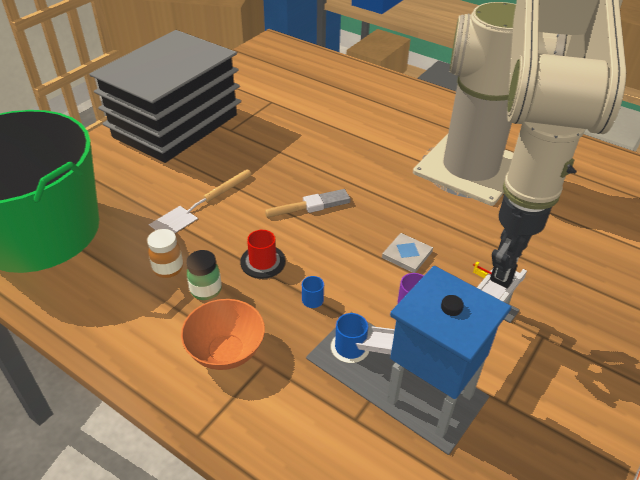

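View pics/t16.png

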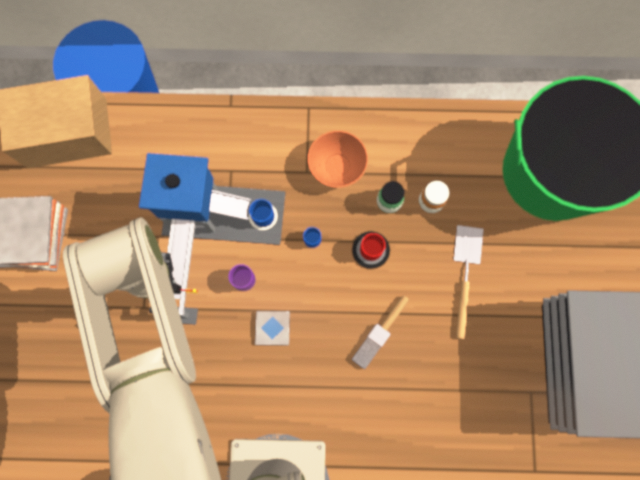

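The pointer now runs through the middle of the yellow clip in both views: in the top crop it is at y≈366, and the post is at y≈368. Both cups stand on their targets and the bystanders haven't moved, so I'm handing in.

Run:
```python
from h import *
print(r.hand_in()); s=r.sense(); print(s['time'],s['tool_pos'],s['finger_gap'],s['ft_force'])
```

```text
the job is handed in; nothing more can be done
None
the job is handed in; nothing more can be done
```

I swapped the two cups, pulled the gate handle out to the yellow mark, and handed the job in at about 26 s with the handle still gripped. The hand-in gives no verdict, so everything below is from my own last checks.

- **Cups:** The red cup went to a clear spot first, then the blue cup to the white spot, then the red cup to the mat. The pictures show both upright, let go and about 3 mm from their centres (the limit is 18 mm). The gate was not touched until both were down.
- **Handle:** The pointer lines up with the middle of the mark in both camera views, which I judge to be within about 2 mm (the limit is 6 mm). The hand was still and the fingers were closed on the handle with a 19 mm gap and a 60 N squeeze. The wrist force was about 8 to 9 N, as the spring should give there.
- **Bystanders:** The last pictures show nothing else moved.

**Disagreement:** My first fit of the whole stand was off by up to about 4 pixels, roughly 8 mm, mostly at the gate guide's end and the base plate corner. I therefore measured the spot, the handle and the pointer against the mark directly. The two cameras agreed there to about 2 mm.

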